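Pump up the hand primer until its indicator pin is out

TASK

Two hand primers stand on the worktop; one already has its indicator pin fully out, the other has its pin still down. Pump the plunger of the one that is not ready, pressing it right down and letting it come right up again each time, until its pin has popped fully out, and leave the plunger up. Do not press the other primer's plunger, do not touch either pin, and leave the beaker, vial, bottle and weight standing where they are.

Things in the scene. Friction and masses are not known exactly. Their poses are not given: they have to be found in the camera images.
- primer_a: hand primer A, fixed: base plate 76 x 130 x 10 mm with a thick aluminium barrel (56 mm across, 72 high; axis at x 0, y -25 mm in this frame) and a thin sleeve for the pin (26 mm across, 76 high; axis at x 0, y +35 mm). Origin: centre of the plate's underside, z up, y along the plate's long side; hose barbs point to -x. The other primer looks the same; they may have changed places
- plunger_a_top (a point): centre of the top of primer A's plunger head: a black dome 54 mm across, flat in the middle 20 mm, 118 mm above the worktop when up, 98 mm when fully down
- pin_a_top (a point): top of primer A's indicator pin: a black round pin 10 mm across beside the plunger (60 mm away), rising straight up from the thin sleeve, 79 mm above the worktop when in, 109 mm when fully out
- plunger_a (a joint): plunger of primer A, m: 0 = up at rest, 0.020 = fully down, at a hard stop. Pressed straight down on its head; a spring resists with about 3 N at the top and 6 N at the bottom, and moving the pin adds about 2 N. Let go, it rises by itself in about 0.3 s
- pin_a (a joint): indicator pin of primer A, m: 0 = in (top 3 mm above the sleeve), 0.030 = fully out (33 mm above it, a pale band showing at its foot). A ratchet: each full press, from fully up, lifts it 6 mm (the first press 3 to 9), and it stays there. Fully out is reached only at the bottom of a full press; further presses do not move it
- primer_b: hand primer B, fixed: base plate 76 x 130 x 10 mm with a thick aluminium barrel (56 mm across, 72 high; axis at x 0, y -25 mm in this frame) and a thin sleeve for the pin (26 mm across, 76 high; axis at x 0, y +35 mm). Origin: centre of the plate's underside, z up, y along the plate's long side; hose barbs point to -x. The other primer looks the same; they may have changed places
- plunger_b_top (a point): centre of the top of primer B's plunger head: a black dome 54 mm across, flat in the middle 20 mm, 118 mm above the worktop when up, 98 mm when fully down
- pin_b_top (a point): top of primer B's indicator pin: a black round pin 10 mm across beside the plunger (60 mm away), rising straight up from the thin sleeve, 79 mm above the worktop when in, 109 mm when fully out
- plunger_b (a joint): plunger of primer B, m: 0 = up at rest, 0.020 = fully down, at a hard stop. Pressed straight down on its head; a spring resists with about 3 N at the top and 6 N at the bottom, and moving the pin adds about 2 N. Let go, it rises by itself in about 0.3 s
- pin_b (a joint): indicator pin of primer B, m: 0 = in (top 3 mm above the sleeve), 0.030 = fully out (33 mm above it, a pale band showing at its foot). A ratchet: each full press, from fully up, lifts it 6 mm (the first press 3 to 9), and it stays there. Fully out is reached only at the bottom of a full press; further presses do not move it
- beaker: clear beaker, 50 mm across, 59 mm high; loose, stands upright near the primers; origin at the centre of its foot, z up
- vial: capped sample vial, 28 mm across, 60 mm high; loose, stands upright near the primers; origin at the centre of its foot, z up
- dropper: brown dropper bottle, 34 mm across, 102 mm high; loose, stands upright near the primers; origin at the centre of its foot, z up
- weight: small check weight with a knob, 30 mm across, 51 mm high; loose, stands upright near the primers; origin at the centre of its foot, z up
Mind the look-alikes: they are no part of the job. Leave any yellow look-alike of the weight alone. What is shaped like the beaker but purple is not meant.

How it is judged (in metres and radians):
On the way, in this order (a step that is already met when the one before it is completed fails the run):
1. the pin of primer A is more than 20 mm out, short of fully out (value of joint pin_a between 0.02 and 0.0275 m), for 0.2 s.
2. the pin of primer A is fully out (value of joint pin_a above 0.0275 m), for 0.2 s.
At the end, for the whole second after the job is handed in: Primer A's pin is fully out (over 27.5 of 30 mm) and so, still, is primer B's; both plungers are up (within 2 mm); the beaker, vial, bottle and weight stand upright within 25 mm of where they were (value of joint each of pin_a, pin_b above 0.0275 m and value of joint each of plunger_a, plunger_b below 0.002 m and distance of each of beaker, vial, dropper, weight from where it was at the start of the episode below 0.025 m and angle between each of beaker, vial, dropper, weight's own z axis and vertical below 0.3 rad); the robot touches nothing.
It fails at once if the plunger of the primer that is ready (B) is pressed more than 4 mm (value of joint plunger_b above 0.004 m).
It fails at once if a pin is touched (more than 0.5 N) (contact force between any of the fingers, the arm and pin_a above 0.5 N or contact force between any of the fingers, the arm and pin_b above 0.5 N).
It fails at once if the beaker, vial, bottle or weight is lifted, knocked over or pushed more than 25 mm (distance of any of beaker, vial, dropper, weight from where it was at the start of the episode above 0.025 m or angle between any of beaker, vial, dropper, weight's own z axis and vertical above 0.5 rad or height (world z) of any of beaker, vial, dropper, weight above 0.012 m).
It also fails if it takes over 45 s, if anything falls off the work surface, if the arm or the gripper's body presses on something with over 40 N, if the wrist force passes 120 N, or if a joint passes its speed limit or range.

ROBOT

A 6-joint arm with a two-finger parallel gripper is mounted at the origin on a cart in front of the work surface, level with it; the furniture and walls round the work are solid. World frame = base frame: x ahead of the robot, y to its left, z up, the work surface at z = 0. Lengths are in mm, angles in rad, forces in N, time in s.
With the tool pointing down it reaches from about 325 to 850 mm from the base axis. Payload 4.4 kg.
Tool frame: the origin (TCP) lies at the very end of the fingers, on their centre line; the grasp point (between the pads) lies 19 mm behind it (tcp_to_grasp is the distance from the TCP to the grasp point, in mm); z points along the fingers, y is the line along which they close (so a half turn about z gives the same grasp; the last joint's range is limited). The gripper opens to 94 mm and grips with 3 to 60 N. Pads are 16 mm wide; open, the fingers measure 119 mm over their backs; the gripper's body (75 mm by 177 mm) begins 78 mm behind the grasp point.
Start: joints at [1.06, 0.207, 1.542, -0, 1.393, -0.15], TCP at [202.998, 537.977, 205.447] pointing down, gripper open.
Joint ranges: [-2.73, 2.73], [-0.86, 2.22], [0.23, 2.46], [-1.11, 4.25], [0.08, 2.63], [-2.82, 2.82]. Speed limits (rad/s): [2.79, 2.79, 3.14, 3.14, 3.14, 3.14].

INTERFACE

Orientations are given as a unit quaternion [x, y, z, w].
In Python, from cell import get_state, snapshot, hand_in, tcp_to_grasp gives the robot as it stands.
- The arm moves only by the tool carry_out, never from a script. Its argument "steps" is a list of rows, each a list of 7 numbers: the shift along the tool's x, y, z in m, then the turn, a rotation vector about the tool's x, y, z in rad, then the closure in counts, from 0 (fully open) to 255 (shut). A call has 1 to 20 rows; each row is the pose to reach, as a shift and turn from the pose commanded when the call began, along the tool's axes at that moment; what a row does not reach only later rows make up. A row lasts 1/8 s, in which the tool goes at most 62.5 mm and 10.7 degrees, less where a joint would pass 70% of its speed; a pose out of reach is approached as far as the arm can. A call with a gripper value outside its range is refused whole. The fingers move at their own pace and stop on an object; the grip force is fixed at half the most. Time passes only in rows, so rows that repeat a pose let the fingers close. It gives the time, the measured TCP pose, the force, the opening and the grip force at its end, in the units of the state.
- get_state(): the state, without advancing time (a new reading comes with each control period).
- snapshot(name): name is "side" or "top" or "wrist"; returns a dict with "img" (480x640x3 uint8, blue, green, red), "fov_y" (degrees; the focal length in pixels is half the picture's height over the tangent of half this angle, whatever the lens; pixels are square), "cx", "cy" (the principal point, pixels), "world_to_cam" (4x4, takes a point from world to camera coordinates). Camera axes: x right, y up, looking along -z (the intrinsics and any distortion apply to the point x, -y, -z); pixel columns grow to the right and rows downward; lengths in mm; the calibration is good to about 2 mm. A picture is of the moment at which its call begins. There is no depth.
- hand_in(): hands the job in; it is judged then, once.
The state is a dict: "clock": time; "joint_pos": joint angles; "qvel": joint speeds; "joint_efforts": joint torques, N m; "tool_pos": TCP position; "ee_rot": TCP orientation; "force": force on the tool from outside, world axes, zero at the start; "wrist_torque": the same for the moment, N m; "width": opening from 0.0 (shut) to 1.0 (fully open); "gripper_force": force on a finger pad.
Only numpy, scipy, OpenCV 4.12 (cv2) and the standard library are available. Lean on these libraries where they do the work, as an engineer would, in place of code of your own. Each camera call takes 0.05 s, during which the arm holds its last target. There are 200 camera calls.

## Working session

There is one attempt and no reset: what is moved stays moved. The work goes in short steps, Python scripts to look and compute and a tool call to move; the robot and the scene stay as the last step left them, time stands still between calls to the robot, and variables do not carry over. Pictures are saved under pics/ and viewed, at most 10 in all, crops included, and the job is handed in when it is done.

Besides the shell and the picture viewer there is one more tool, called after "Emit:" by a JSON object that holds its "method" and its "body". carry_out: Moves the arm, as the interface text tells. Its arguments: {"type":"object","properties":{"steps":{"type":"array"}},"required":["steps"]}

```bash
mkdir -p pics; cat > h.py <<'E'
import numpy as np, cv2
from cell import get_state, snapshot
def ray(s,u,v):
    f=240/np.tan(np.radians(s["fov_y"]/2)); M=np.array(s["world_to_cam"])
    R,t=M[:3,:3],M[:3,3]
    d=R.T@np.array([(u-s["cx"])/f,-(v-s["cy"])/f,-1]); return -R.T@t,d
def at(s,u,v,z):
    o,d=ray(s,u,v); return o+d*(z-o[2])/d[2]
def proj(s,p):
    f=240/np.tan(np.radians(s["fov_y"]/2)); M=np.array(s["world_to_cam"])
    c=M[:3,:3]@np.array(p,float)+M[:3,3]; return s["cx"]+f*c[0]/-c[2], s["cy"]-f*c[1]/-c[2]
E
python3 - <<'E'
from h import *
import pickle
for n in ["top","side"]:
    s=snapshot(n); cv2.imwrite(f"pics/{n}1.png",s["img"]); pickle.dump(s,open(n+".pkl","wb"))
    print(n,{k:v for k,v in s.items() if k!="img"})
g=get_state();print(g["clock"],g["tool_pos"],g["ee_rot"],g["force"])
E
```

```text
top {'fov_y': 48.50519755910897, 'cx': 313.18507818650545, 'cy': 246.68288795644204, 'world_to_cam': array([[-7.31594489e-04, -9.99970742e-01,  7.61451857e-03,
        -1.19862762e+02],
       [ 9.84931630e-01,  5.96325617e-04,  1.72943136e-01,
        -5.56591182e+02],
       [-1.72942617e-01,  7.62630444e-03,  9.84902376e-01,
        -1.01591133e+03],
       [ 0.00000000e+00,  0.00000000e+00,  0.00000000e+00,
         1.00000000e+00]])}
side {'fov_y': 43.920726973293775, 'cx': 334.1473943189759, 'cy': 239.11545543423372, 'world_to_cam': array([[ 8.07698568e-01, -5.89447237e-01, -1.32279486e-02,
        -5.08394418e+02],
       [ 4.02443891e-01,  5.34780678e-01,  7.42999691e-01,
        -2.13550562e+02],
       [-4.30885063e-01, -6.05443293e-01,  6.69161027e-01,
        -9.17538768e+02],
       [ 0.00000000e+00,  0.00000000e+00,  0.00000000e+00,
         1.00000000e+00]])}
0.1 [202.65584481 537.32465299 204.40022462] [ 1.79443781e-01  9.83767686e-01 -9.78971223e-04 -3.34262205e-04] [-0.89969015 -0.23191602  0.64097119]
```

View pics/top1.png

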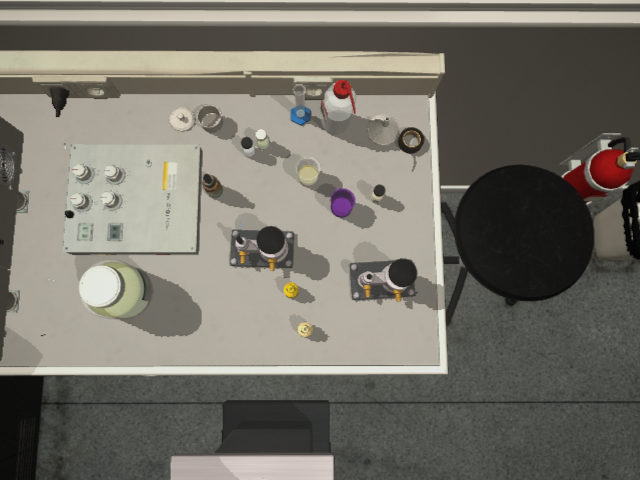

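View pics/side1.png

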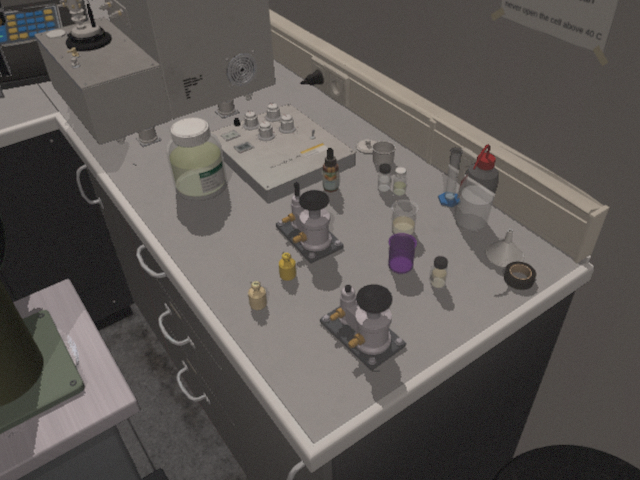

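The top view shows two primers: the left one with its head at (271,240) and pin near (241,240), and the right one with its head at (402,272) and pin near (367,277). In the side view their pins are at (297,188) and (348,290). The left pin looks tall and the right one short, so I'll check that in an enlarged crop.

```bash
python3 - <<'E'
from h import *
import pickle
t=pickle.load(open("top.pkl","rb"));s=pickle.load(open("side.pkl","rb"))
a=cv2.resize(s["img"][170:370,240:440],(0,0),fx=3,fy=3,interpolation=3)
b=cv2.resize(t["img"][220:310,220:420],(0,0),fx=3,fy=3,interpolation=3)[:,:600]
cv2.imwrite("pics/c1.png",a); cv2.imwrite("pics/c2.png",b)
for n,u,v in [("L",271,240),("R",402,272)]:
    print(n,at(t,u,v,118).round(), proj(s,at(t,u,v,118)))
for n,u,v in [("L",313,200),("R",375,298)]: print(n,"side",at(s,u,v,118).round())
print(proj(t,[203,538,205]),proj(t,[0,0,0]))
E
```

```text
L [557. -40. 118.] (np.float64(313.7477992156886), np.float64(195.81764346906323))
R [ 497. -284.  118.] (np.float64(373.88733599610595), np.float64(291.68928911465935))
L side [549. -50. 118.]
R side [ 490. -295.  118.]
(np.float64(-100.64753853415937), np.float64(448.9710060086112)) (np.float64(250.33237116985254), np.float64(538.5438628829723))
```

View pics/c1.png

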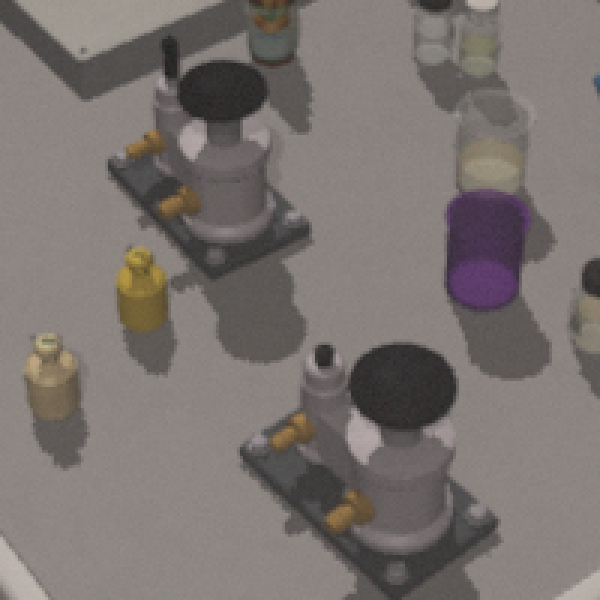

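View pics/c2.png

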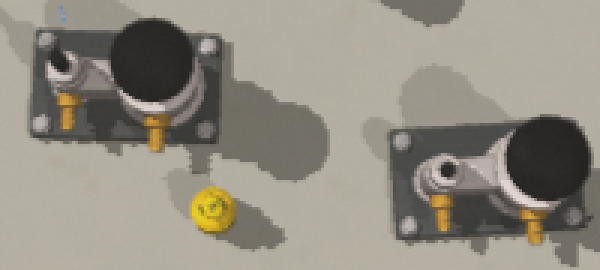

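Left primer: tall pin at crop (170,55), so it is B and ready. Right primer: only a short stub at crop (325,355), so it is A and the one to pump. I'll triangulate A's head, and fit to the rim size as a check.

```bash
python3 - <<'E'
from h import *
import pickle
t=pickle.load(open("top.pkl","rb"));s=pickle.load(open("side.pkl","rb"))
def tri(a,b):
    A=[];r=[]
    for S,(u,v) in ((t,a),(s,b)):
        o,d=ray(S,u,v);d/=np.linalg.norm(d);P=np.eye(3)-np.outer(d,d);A.append(P);r.append(P@o)
    return np.linalg.lstsq(np.vstack(A),np.hstack(r),rcond=None)[0].round(1)
print("A head",tri((402.3,273),(374.3,298.3)))
print("A pin top",tri((220+447/3,220+170/3),(240+325/3,170+350/3)))
print("B head",tri((220+152/3,220+60/3),(240+223/3,170+90/3)))
print("B pin",tri((220+55/3,220+47/3),(240+170/3,170+40/3)))
E
```

```text
A head [ 496.4 -286.5  106.2]
A pin top [ 492.6 -226.7   82.9]
B head [559.1 -39.  106.7]
B pin [565.5  23.8 104.2]
```

Emit:
{"method": "carry_out", "body": {"steps": [[0,0,-0.05,0,0,0,255],[-0.057,-0.067,-0.05,0,0,0,255],[-0.094,-0.111,-0.05,0,0,0,255],[-0.132,-0.156,-0.05,0,0,0,255],[-0.17,-0.2,-0.05,0,0,0,255],[-0.208,-0.245,-0.05,0,0,0,255],[-0.245,-0.289,-0.05,0,0,0,255],[-0.283,-0.334,-0.05,0,0,0,255],[-0.321,-0.378,-0.05,0,0,0,255],[-0.358,-0.422,-0.05,0,0,0,255],[-0.396,-0.467,-0.05,0,0,0,255],[-0.434,-0.511,-0.05,0,0,0,255],[-0.472,-0.556,-0.05,0,0,0,255],[-0.509,-0.6,-0.05,0,0,0,255],[-0.54,-0.637,-0.05,0,0,0,255],[-0.566,-0.667,-0.05,0,0,0,255],[-0.566,-0.667,0,0,0,0,255],[-0.566,-0.667,0.03,0,0,0,255],[-0.566,-0.667,0.03,0,0,0,255]]}}

```text
clock: 2.48
tool_pos: [494.7, -284.2, 171.7]
ee_rot: [0.18, 0.984, 0.002, -0.004]
force: [-0.0, -0.7, 0.1]
width: 0.006
gripper_force: 0.0
```

```bash
python3 - <<'E'
from h import *
g=get_state();print(g["clock"],g["tool_pos"],g["ee_rot"],g["force"],g["joint_pos"],g["width"])
t=snapshot("top");s=snapshot("side")
a=cv2.resize(s["img"][150:370,240:460],(0,0),fx=2.5,fy=2.5,interpolation=3)
cv2.imwrite("pics/d.png",a)
E
```

```text
2.475 [ 494.73316003 -284.21701064  171.70971088] [ 0.17953547  0.98374301  0.00192368 -0.00360584] [-0.02356764 -0.7247108   0.13915747] [-6.73095129e-01  2.32221058e-01  1.58245480e+00 -2.10210917e-05
  1.33509055e+00 -1.88285496e+00] 0.0063155093184048315
```

View pics/d.png

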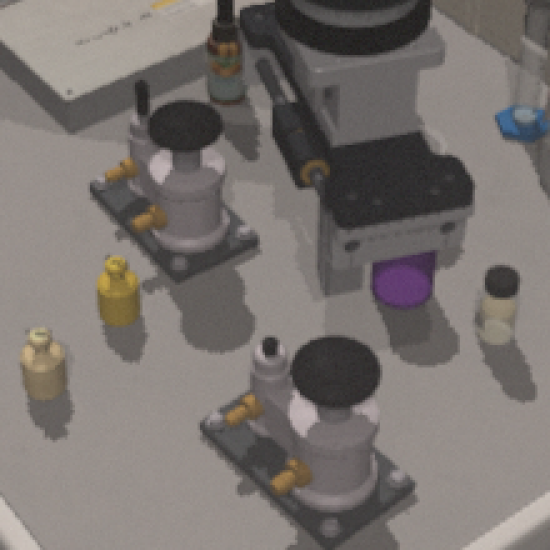

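The side crop shows the gripper above and behind head A, with its lowest grey edge near crop (345,290). I'll compare that with where the TCP should project, and take a wrist view.

```bash
python3 - <<'E'
from h import *
s=snapshot("side");g=get_state()
c=lambda p:[(round(float((proj(s,p)[0]-240)*2.5)),round(float((proj(s,p)[1]-150)*2.5)))]
print(c(g["tool_pos"]),c([496,-286,118]),c([495,-284,270]))
w=snapshot("wrist");print(proj(w,[496,-286,118]),proj(w,[493,-227,79]),proj(w,g["tool_pos"]))
cv2.imwrite("pics/w.png",w["img"])
E
```

```text
[(342, 284)] [(336, 357)] [(341, 157)]
(np.float64(312.65461035992024), np.float64(253.6164432337281)) (np.float64(394.66802689922133), np.float64(201.1478336733785)) (np.float64(312.6032718614462), np.float64(298.8551690970828))
```

View pics/w.png

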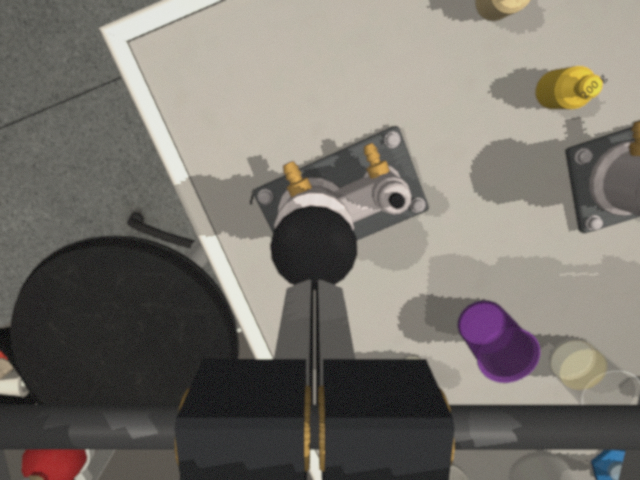

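The wrist view shows A's head at (314,246) and its pin at (397,200), both close to where I predicted, with the fingertips over the head. First press, gently.

Emit:
{"method": "carry_out", "body": {"steps": [[0.002,0,0.045,0,0,0,255],[0.002,0,0.06,0,0,0,255],[0.002,0,0.068,0,0,0,255],[0.002,0,0.074,0,0,0,255],[0.002,0,0.074,0,0,0,255],[0.002,0,0.074,0,0,0,255]]}}

```text
clock: 3.42
tool_pos: [495.4, -285.2, 103.5]
ee_rot: [0.179, 0.984, -0.0, 0.0]
force: [-3.9, 2.7, 5.5]
width: 0.002
gripper_force: 2.6
```

Emit:
{"method": "carry_out", "body": {"steps": [[0,0,0.004,0,0,0,255],[0,0,0.007,0,0,0,255],[0,0,0.009,0,0,0,255],[0,0,0.009,0,0,0,255]]}}

```text
clock: 3.92
tool_pos: [495.9, -285.5, 98.1]
ee_rot: [0.179, 0.984, -0.0, 0.0]
force: [-9.5, 6.0, 20.8]
width: 0.004
gripper_force: 10.7
```

At the stop: z is 98.1 mm and the force has jumped to 21 N. Now two more full cycles.

Emit:
{"method": "carry_out", "body": {"steps": [[0,0,-0.03,0,0,0,255],[0,0,-0.035,0,0,0,255],[0,0,-0.035,0,0,0,255],[0,0,-0.035,0,0,0,255],[0,0,-0.02,0,0,0,255],[0,0,-0.01,0,0,0,255],[0,0,-0.003,0,0,0,255],[0,0,0,0,0,0,255],[0,0,0,0,0,0,255],[0,0,-0.03,0,0,0,255],[0,0,-0.035,0,0,0,255],[0,0,-0.035,0,0,0,255],[0,0,-0.035,0,0,0,255],[0,0,-0.02,0,0,0,255],[0,0,-0.01,0,0,0,255],[0,0,-0.003,0,0,0,255],[0,0,0,0,0,0,255],[0,0,0,0,0,0,255],[0,0,0,0,0,0,255]]}}

```text
clock: 6.3
tool_pos: [496.1, -285.9, 97.9]
ee_rot: [0.179, 0.984, -0.001, 0.001]
force: [-9.2, 6.2, 31.1]
width: 0.006
gripper_force: 15.5
```

```bash
python3 - <<'E'
from h import *
s=snapshot("side");w=snapshot("wrist")
a=cv2.resize(s["img"][250:350,310:410],(400,400),interpolation=3)
b=cv2.resize(w["img"][120:270,300:450],(400,400),interpolation=3)
cv2.imwrite("pics/e.png",np.hstack([a,b]))
E
```

```text
(no output)
```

View pics/e.png

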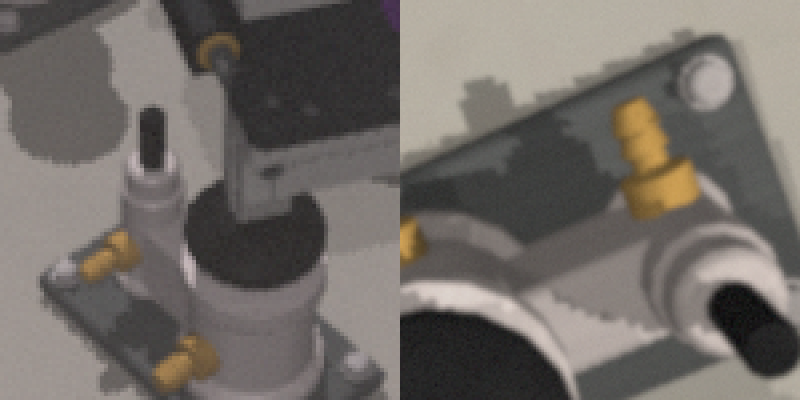

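The pin now stands well up (side crop, tip at (152,108), sleeve top at about (152,165)), with no pale band yet. Three more cycles will cover the worst case, and extra presses do nothing to the pin.

Emit:
{"method": "carry_out", "body": {"steps": [[0,0,-0.03,0,0,0,255],[0,0,-0.035,0,0,0,255],[0,0,-0.035,0,0,0,255],[0,0,-0.035,0,0,0,255],[0,0,-0.02,0,0,0,255],[0,0,-0.01,0,0,0,255],[0,0,-0.003,0,0,0,255],[0,0,0,0,0,0,255],[0,0,0,0,0,0,255],[0,0,-0.03,0,0,0,255],[0,0,-0.035,0,0,0,255],[0,0,-0.035,0,0,0,255],[0,0,-0.035,0,0,0,255],[0,0,-0.02,0,0,0,255],[0,0,-0.01,0,0,0,255],[0,0,-0.003,0,0,0,255],[0,0,0,0,0,0,255],[0,0,0,0,0,0,255],[0,0,0,0,0,0,255]]}}

```text
clock: 8.78
tool_pos: [496.1, -285.9, 97.9]
ee_rot: [0.179, 0.984, -0.001, 0.001]
force: [-9.2, 5.4, 30.4]
width: 0.008
gripper_force: 15.5
```

Emit:
{"method": "carry_out", "body": {"steps": [[0,0,-0.03,0,0,0,255],[0,0,-0.035,0,0,0,255],[0,0,-0.035,0,0,0,255],[0,0,-0.035,0,0,0,255],[0,0,-0.02,0,0,0,255],[0,0,-0.01,0,0,0,255],[0,0,-0.003,0,0,0,255],[0,0,0,0,0,0,255],[0,0,0,0,0,0,255],[0,0,-0.03,0,0,0,255],[0,0,-0.08,0,0,0,255],[0,0,-0.11,0,0,0,255],[0,0,-0.11,0,0,0,255],[0,0,-0.11,0,0,0,255],[0,0,-0.11,0,0,0,255]]}}

```text
clock: 10.65
tool_pos: [493.9, -284.1, 199.5]
ee_rot: [0.179, 0.984, 0.001, -0.002]
force: [0.1, -0.8, -0.1]
width: 0.002
gripper_force: 0.0
```

```bash
python3 - <<'E'
from h import *
s=snapshot("side");print(get_state()["force"],get_state()["tool_pos"])
a=cv2.resize(s["img"][250:350,310:410],(400,400),interpolation=3)
b=cv2.resize(s["img"][150:350,240:440],(400,400),interpolation=3)
cv2.imwrite("pics/f.png",np.hstack([a,b]))
E
```

```text
[ 0.53760919 -0.84091991  0.13497408] [ 494.08885537 -284.30836711  199.92295385]
```

View pics/f.png

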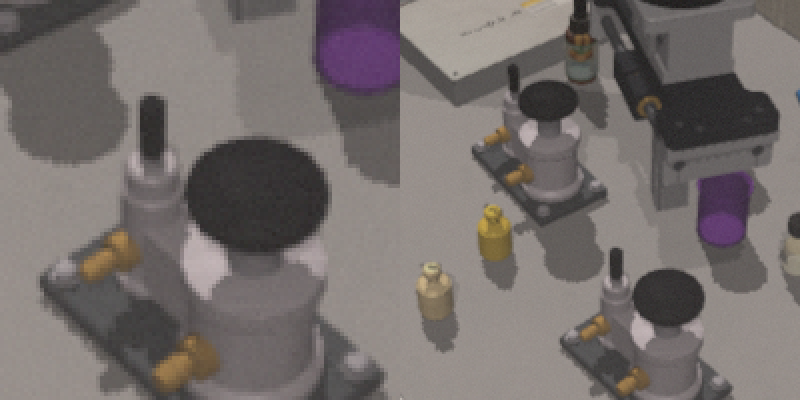

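The pin is taller now (tip at crop (152,96)) and the plunger is up. I can't clearly see a pale band, so I'll measure the tip height against B's pin at full resolution.

```bash
python3 - <<'E'
from h import *
s=snapshot("side");w=snapshot("wrist")
for n,(x,y) in {"A":(492.6,-226.7),"B":(565.5,23.8)}.items():
    print(n,[(z,np.round(proj(s,[x,y,z]),1)) for z in (76,100,106,109)],np.round(proj(w,[x,y,109])),np.round(proj(w,[x,y,76])))
S=s["img"]
a=cv2.resize(S[265:305,328:368],(400,400),interpolation=3)
b=cv2.resize(S[173:213,277:317],(400,400),interpolation=3)
cv2.imwrite("pics/g.png",np.vstack([np.hstack([a,b]),]))
u,v=np.int32(proj(w,[492.6,-226.7,92]))
cv2.imwrite("pics/gw.png",np.hstack([np.hstack([a,b])[:, :800]]) if 0 else np.vstack([cv2.resize(np.hstack([a,b]),(600,300)),cv2.resize(w["img"][max(v-50,0):v+50,max(u-100,0):u+100],(600,300),interpolation=3)]))
E
```

```text
A [(76, array([348.1, 289.7])), (100, array([348.2, 279.1])), (106, array([348.2, 276.4])), (109, array([348.2, 275.1]))] [395. 209.] [387. 200.]
B [(76, array([298.9, 195.1])), (100, array([298.2, 184.9])), (106, array([298. , 182.3])), (109, array([297.9, 181. ]))] [805. 179.] [753. 172.]
```

View pics/gw.png

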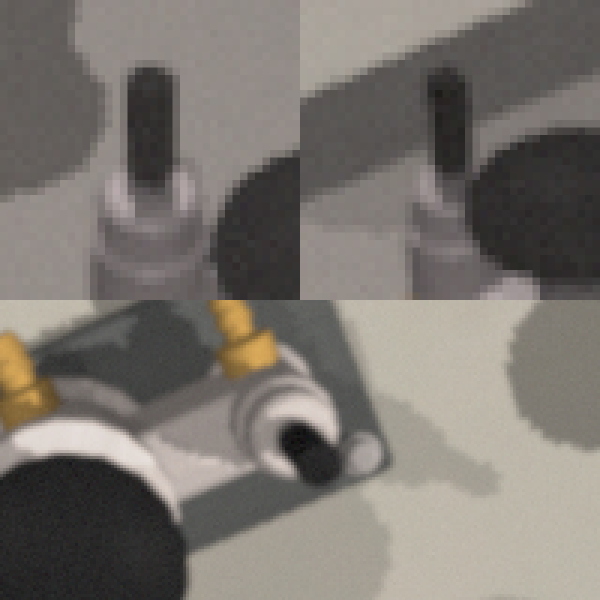

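Both pins show a grey band at the foot. A's tip projects to about 108 mm, against 109 mm for fully out. Six full presses cover even the worst case (3 + 5×6 ≥ 30 mm). The plunger is up and the arm is clear.

```bash
python3 -c "
from cell import hand_in;print(hand_in())"
```

```text
the job is handed in; nothing more can be done
None
```

I pumped primer A (the right-hand one) with six full presses until its pin measured about 108 mm high, against 109 mm for fully out; its plunger is up, the arm is clear, nothing else was touched as far as I could see, and the job is handed in, though no verdict came back.

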